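# Lock the last cover stud on the film rewind drive box

### The job

The cover of the rewind drive box is held by three quarter-turn wing studs, and one is still open: it stands higher than the other two and its wing points across their line. First push that stud fully in against its spring; then, holding it in, turn it a quarter turn clockwise (seen from above), so that it stays down and locked in line with the other two; then let go of it.

Things in the scene. Friction and masses are not known exactly. Their poses are not given: they have to be found in the camera images.
- stud_grip (a point): Grip point of the open stud: on its vertical axis, mid-wing, 11 mm below the wing's flat top; moves with the stud. The wing is a dark steel bar 46 mm long (this point's x), 14 mm thick (y), 26 mm high; z up. Open, its top is 60 mm above the cover. Below it: a 28 mm wide skirt (underside 30 mm above the cover), a thin stem, and a round seat 56 mm wide, 8 mm high, on the cover.
- drive_box: Fixed grey box on the bench, 150 mm (x) x 360 mm (y), 60 mm high; origin under its centre. Its level aluminium top is the cover. Three wing studs stand on it in a row along y, at y = -110, 0 and 110 mm; any place may hold the open one, its wing along x. The other two are locked and rigid: same shape, 8 mm lower, wings along y. Nothing else stands on it.
- stud_push (a joint): How far the open stud is pushed straight down, m: 0 = standing open, 0.014 = fully in (hard stop). A spring pushes it back up: 4 N at the start to 8 N fully in. The stud can turn only when it is pushed more than about 8 mm in. Once turned, it is caught when let go and rises only to about 0.008.
- stud_turn (a joint): Turn of the open stud, rad, growing clockwise seen from above: 0 = open (wing across the row), 1.571 = locked (wing along the row, hard stop). It turns lightly (under 0.1 N m) and stays where it is left. Not pushed in, it has only a few degrees of play.

How it is judged:
By the outcome, as a careful person would: the job done as asked, in the order asked, and still so for the second after the job is handed in, with the robot touching nothing.
It also fails if it takes over 32 s, if anything falls off the work surface, if the arm or the gripper's body presses on something with over 40 N, if the wrist force passes 120 N, or if a joint passes its speed limit or range.

### The arm

A 6-joint arm with a two-finger parallel gripper is mounted at the origin on the work surface. World frame = base frame: x ahead of the robot, y to its left, z up, the work surface at z = 0. Lengths are in m, angles in rad, forces in N, time in s.
With the tool pointing down it reaches from about 0.35 to 0.875 m from the base axis. Payload 15.5 kg.
Tool frame: the origin (TCP) lies midway between the tips of the shut fingers; the grasp point (between the pads) lies 19 mm behind it; z points along the fingers, y is the direction in which the jaws open and shut (so a half turn about z gives the same grasp; the last joint's range is limited). The gripper opens to 85 mm and grips with 20 to 120 N. Pads are 22 mm wide; open, the fingers measure 114 mm over their backs; the gripper's body (76 mm by 85 mm) begins 54 mm behind the grasp point. The pads swing forward as they close: fully open they stand 13 mm farther back than shut.
Start: joints at [-1.435, 0.494, 1.345, -0, 1.302, -0.096], TCP at [0.143, -0.608, 0.231] pointing down, gripper open.
Joint ranges: [-2.91, 2.91], [-0.82, 2.16], [0.22, 2.67], [-1.22, 4.37], [0.12, 2.79], [-3.08, 3.08]. Speed limits (rad/s): [1.89, 1.89, 2.57, 3.01, 3.01, 3.01].

### API

Orientations are given as a rotation vector (axis times angle).
In Python, from rig import manip gives the robot as it stands. The module is installed in compiled form; this text tells all that it offers.
- The arm moves only by the tool carry_out, never from a script. Its argument "series" is a list of rows, each an object with "travel": the shift along the world's x, y, z in mm, a list of three; "turn": the turn about the world's z in rad; "claw": the finger opening in mm, from 0 to 85.4. In form: [{"travel": [x, y, z], "turn": turn, "claw": claw}, ...]. A call has 1 to 12 rows; each row is the pose to reach, as a shift and turn from the pose commanded when the call began; what a row does not reach only later rows make up. A row lasts 1/10 s, in which the tool goes at most 50 mm and 8.59 degrees, less where a joint would pass 70% of its speed; a pose out of reach is approached as far as the arm can. A call with a gripper value outside its range is refused whole. The fingers move at their own pace and stop on an object; "newtons" is the grip in N (left out, the last holds). Time passes only in rows, so rows that repeat a pose let the fingers close. It gives the time, the measured TCP pose, the force and the opening at its end, in the units of the state.
- manip.sense(): the state, without advancing time (a new reading comes with each control period).
- manip.camera(name): name is "scene" or "side" or "wrist"; returns a dict with "frame" (384x512x3 uint8, red, green, blue), "fx", "fy", "cx", "cy" (pixels), "k1" (the pictures are not rectified: a ray, as slopes to the right and down, at radius r is drawn at 1 + k1 r^2 times it, then the intrinsics apply), "cam_to_world" (4x4, takes a point from camera to world coordinates). Camera axes: x right, y down, z forward; pixel columns grow to the right and rows downward; lengths in m; the calibration is good to about 2 mm. A picture is of the moment at which its call begins. There is no depth.
- manip.job_done(): hands the job in, once; it reports no verdict.
Trained networks look in the newest picture that a camera, given by its name, has taken for a name from the list of things; names that differ only in an ending like _2 or _b are one class to them, and where a whole thing is asked for, a point or a joint stands for the part that bears it (a point fixed in the world has none). Each returns a list of dicts, best first, with "conf" (0 to 1); they miss things now and then, are a little off and sometimes report something else, mostly with a low value. They report only what shows in the picture. A call takes as long as a camera call.
- manip.regions_of(camera, query): "mask" (384x512 bool, what is visible of it) and "rect" ([centre column, centre row, width, height] as shares, 0 to 1, of the picture: columns of its width, rows of its height, round what is visible of it).
- manip.tip_of(camera, query): "at" ([column, row] as shares, 0 to 1, of the picture: columns of its width, rows of its height: a listed point, or the origin of a listed thing).
The state is a dict: "time_s": time; "joint_positions": joint angles; "dq": joint speeds; "effort": joint torques, N m; "ee_pos": TCP position; "tcp_rot": TCP orientation; "force": force on the tool from outside, world axes, zero at the start; "ft_torque": the same for the moment, N m; "width": opening from 0.0 (shut) to 1.0 (fully open).
Only numpy, scipy, OpenCV 4.12 (cv2) and the standard library are available. Lean on these libraries where they do the work, as an engineer would, in place of code of your own. Each camera call takes 0.05 s, during which the arm holds its last target.

## Working session

There is one attempt and no reset: what is moved stays moved. The work goes in short steps, Python scripts to look and compute and a tool call to move; the robot and the scene stay as the last step left them, time stands still between calls to the robot, and variables do not carry over. Pictures are saved under pics/ and viewed, and the job is handed in when it is done.

Besides the shell and the picture viewer there is one more tool, called after "Emit:" by a JSON object that holds its "name" and its "arguments", one argument or row to a line. carry_out: Moves the arm, as the interface text tells. Its arguments: {"type":"object","properties":{"series":{"type":"array"},"newtons":{"type":"number"}},"required":["series"]}

```bash
mkdir -p pics
cat > h.py <<'E'
import numpy as np, cv2
from rig import manip
def shot(n,fn):
    c=manip.camera(n); cv2.imwrite('pics/'+fn,c['frame'][:,:,::-1]); return c
def ray(c,u,v):
    K=np.array([[c['fx'],0,c['cx']],[0,c['fy'],c['cy']],[0,0,1.]])
    p=cv2.undistortPoints(np.array([[[u,v]]],float),K,np.array([c['k1'],0,0,0,0.]))[0,0]
    T=np.array(c['cam_to_world']); d=T[:3,:3]@np.array([p[0],p[1],1]); return T[:3,3],d/np.linalg.norm(d)
def atz(c,u,v,z):
    o,d=ray(c,u,v); return o+d*(z-o[2])/d[2]
def tri(rs):
    A=0;b=0
    for o,d in rs:
        P=np.eye(3)-np.outer(d,d);A=A+P;b=b+P@o
    return np.linalg.solve(A,b)
E
cat > a.py <<'E'
from h import *
import sys
t=sys.argv[1]
print({k:np.round(v,3) for k,v in manip.sense().items()})
for n in sys.argv[2:]:
    c=shot(n,f'{n}{t}.png'); print(n,np.round(c['cam_to_world'],3).tolist())
    for q in ['stud_grip','drive_box']:
        for r in manip.tip_of(n,q)[:3]:
            u,v=r['at'][0]*512,r['at'][1]*384; print(q,'tip',round(r['conf'],2),round(u,1),round(v,1),atz(c,u,v,.109 if q=='stud_grip' else 0).round(4))
        for r in manip.regions_of(n,q)[:3]:
            print(q,'reg',round(r['conf'],2),(np.array(r['rect'])*[512,384,512,384]).round(1))
E
python3 a.py 1 scene side wrist
```

```text
{'time_s': np.float64(0.0), 'joint_positions': array([-1.436,  0.494,  1.346, -0.   ,  1.303, -0.095]), 'dq': array([ 0.   , -0.001,  0.   , -0.   ,  0.001,  0.001]), 'effort': array([-2.0000e-03, -8.8217e+01, -3.8388e+01,  0.0000e+00,  1.0000e-02,
       -0.0000e+00]), 'ee_pos': array([ 0.143, -0.608,  0.231]), 'tcp_rot': array([-3.119, -0.362,  0.   ]), 'force': array([0.069, 0.254, 0.673]), 'ft_torque': array([-0.019, -0.034,  0.072]), 'width': np.float64(0.998)}
scene [[-0.131, 0.862, -0.489, 0.919], [0.991, 0.117, -0.059, 0.02], [0.007, -0.493, -0.87, 0.676], [0.0, 0.0, 0.0, 1.0]]
stud_grip tip 0.79 391.0 155.9 [0.5136 0.1823 0.109 ]
stud_grip reg 0.9 [391.3 157.4  21.6  32.9]
drive_box tip 0.77 312.9 202.2 [0.5536 0.0744 0.    ]
drive_box reg 0.95 [322.9 194.5 231.9 116.1]
side [[-0.828, -0.34, 0.447, 0.301], [-0.561, 0.49, -0.667, 0.412], [0.008, -0.803, -0.596, 0.503], [0.0, 0.0, 0.0, 1.0]]
stud_grip tip 0.88 219.9 294.0 [0.5139 0.187  0.109 ]
stud_grip reg 0.87 [219.4 298.7  27.8  29.8]
drive_box tip 0.64 248.4 279.5 [0.5513 0.0711 0.    ]
drive_box reg 0.64 [232.4 287.7 151.8 192.6]
wrist [[0.229, -0.932, -0.282, 0.215], [-0.973, -0.219, -0.067, -0.591], [0.001, 0.29, -0.957, 0.373], [0.0, 0.0, 0.0, 1.0]]
```

View pics/scene1.png

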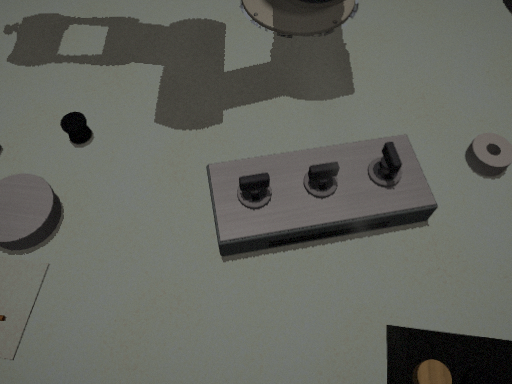

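View pics/side1.png

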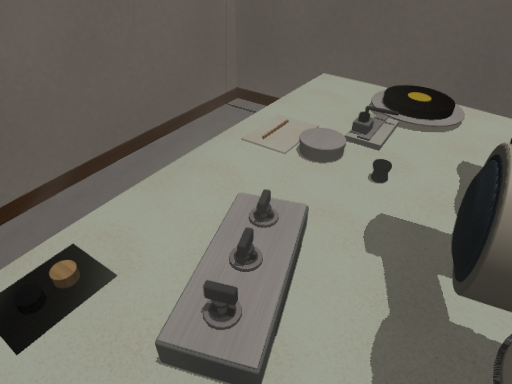

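The open stud is the far-left one (+y), at scene (391,157) and side (220,294). The two views agree on about (0.514, 0.185). Next I need the box yaw.

```bash
cat > b.py <<'E'
from h import *
from scipy.spatial.transform import Rotation as R
cs=manip.camera('scene'); cd=manip.camera('side')
print('grip tri',tri([ray(cs,391,155.9),ray(cd,219.9,294)]).round(4))
m=manip.regions_of('scene','drive_box')[0]['mask'].astype(np.uint8)
for p in [(208,163),(408,137),(435,208),(220,242)]: print('corner',atz(cs,*p,.06).round(4))
# wing ends, top
for nm,c,a,b,z in [('scene open',cs,(383.5,143),(397,167),.12),('side open',cd,(205,283),(236,291),.12)]:
    A,B=atz(c,*a,z),atz(c,*b,z); print(nm,A.round(3),B.round(3),np.degrees(np.arctan2(*(B-A)[1::-1])))
s=manip.sense(); M=R.from_rotvec(s['tcp_rot']).as_matrix(); print(M.round(3), 'yaw y-axis',np.degrees(np.arctan2(M[1,1],M[0,1])))
for n,c,(u,v) in [('scene',cs,(390,160)),('side',cd,(220,300))]:
    f=c['frame'][v-45:v+45,u-60:u+60,::-1]; cv2.imwrite(f'pics/crop_{n}.png',cv2.resize(np.clip(f.astype(float)*1.8,0,255).astype(np.uint8),None,fx=6,fy=6,interpolation=cv2.INTER_CUBIC))
E
python3 b.py
```

```text
grip tri [0.5138 0.1843 0.1074]
corner [ 0.5351 -0.111   0.06  ]
corner [0.4341 0.2271 0.06  ]
corner [0.5703 0.2647 0.06  ]
corner [ 0.6735 -0.0663  0.06  ]
scene open [0.498 0.168 0.12 ] [0.541 0.188 0.12 ] 25.240952270376763
side open [0.536 0.191 0.12 ] [0.494 0.177 0.12 ] -162.71834423132964
[[ 0.973  0.229  0.   ]
 [ 0.229 -0.973 -0.   ]
 [ 0.     0.    -1.   ]] yaw y-axis -76.77796170617482
```

View pics/crop_scene.png

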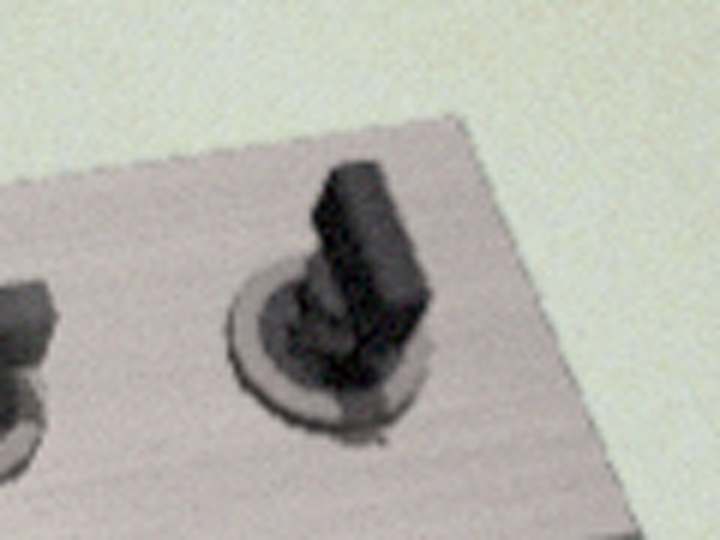

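View pics/crop_side.png

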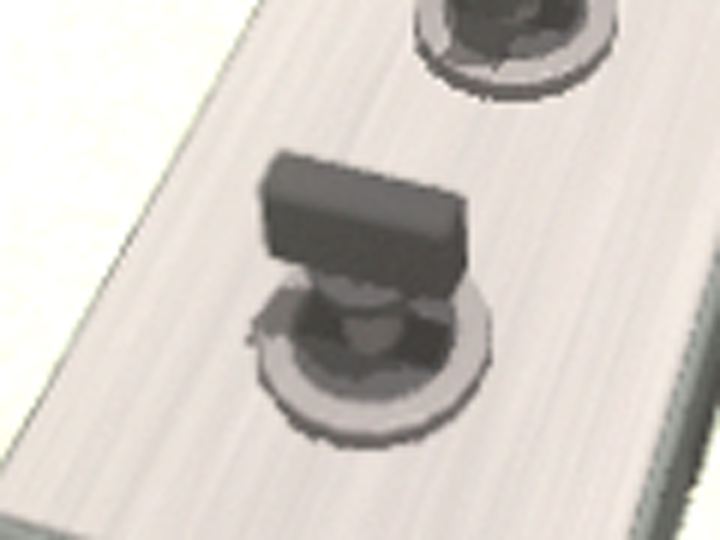

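Emit:
{"name": "carry_out", "arguments": {
  "series": [
    {"travel":[30,30,0],"turn":0.14,"claw":85},
    {"travel":[60,60,0],"turn":0.28,"claw":85},
    {"travel":[90,90,0],"turn":0.42,"claw":85},
    {"travel":[120,120,0],"turn":0.56,"claw":85},
    {"travel":[150,150,0],"turn":0.7,"claw":85},
    {"travel":[180,180,0],"turn":0.84,"claw":85},
    {"travel":[210,210,0],"turn":0.98,"claw":85},
    {"travel":[240,240,0],"turn":1.12,"claw":85},
    {"travel":[270,270,0],"turn":1.26,"claw":85},
    {"travel":[300,300,0],"turn":1.4,"claw":85},
    {"travel":[330,330,0],"turn":1.54,"claw":85},
    {"travel":[350,360,0],"turn":1.6,"claw":85}
  ]
}}

```text
time_s: 2.1
ee_pos: [0.4947, -0.247, 0.2314]
tcp_rot: [1.906, 2.496, 0.0]
force: [0.6, -1.0, 0.1]
width: 0.994
```

Emit:
{"name": "carry_out", "arguments": {
  "series": [
    {"travel":[2,36,0],"turn":0.14,"claw":85},
    {"travel":[4,72,0],"turn":0.28,"claw":85},
    {"travel":[6,108,0],"turn":0.42,"claw":85},
    {"travel":[8,144,0],"turn":0.56,"claw":85},
    {"travel":[10,180,0],"turn":0.7,"claw":85},
    {"travel":[12,216,0],"turn":0.84,"claw":85},
    {"travel":[14,252,0],"turn":0.98,"claw":85},
    {"travel":[16,288,0],"turn":1.12,"claw":85},
    {"travel":[18,324,0],"turn":1.26,"claw":85},
    {"travel":[20,360,0],"turn":1.4,"claw":85},
    {"travel":[21,396,0],"turn":1.54,"claw":85},
    {"travel":[21,432,0],"turn":1.6,"claw":85}
  ]
}}

```text
time_s: 3.3
ee_pos: [0.5139, 0.1851, 0.2314]
tcp_rot: [-0.461, 3.107, -0.0]
force: [0.7, -0.5, -0.1]
width: 0.994
```

```bash
python3 a.py 2 wrist
```

```text
{'time_s': np.float64(3.3), 'joint_positions': array([ 0.236,  0.383,  1.541, -0.   ,  1.218, -1.629]), 'dq': array([ 0.654,  0.156, -0.263,  0.001,  0.105,  0.13 ]), 'effort': array([ -7.199, -78.669, -33.739,   0.108,  -0.175,  -2.352]), 'ee_pos': array([0.514, 0.185, 0.231]), 'tcp_rot': array([-0.461,  3.107, -0.   ]), 'force': array([ 0.655, -0.489, -0.119]), 'ft_torque': array([-0.009, -0.015,  0.015]), 'width': np.float64(0.994)}
wrist [[-0.291, 0.915, 0.279, 0.443], [0.957, 0.278, 0.084, 0.164], [-0.001, 0.291, -0.957, 0.374], [0.0, 0.0, 0.0, 1.0]]
stud_grip tip 0.85 252.9 178.4 [0.5149 0.1817 0.109 ]
stud_grip reg 0.56 [254.5 179.6  35.2  60.9]
drive_box tip 0.81 159.1 156.2 [0.5506 0.0763 0.    ]
drive_box reg 0.81 [164.9 161.  329.7 152.5]
```

View pics/wrist2.png

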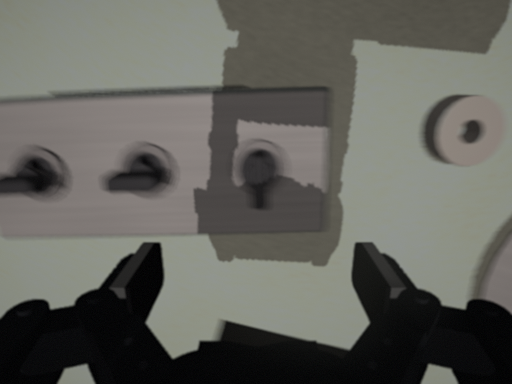

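The arm was still moving, so the picture is blurred. I'll let it settle and repeat the shot.

Emit:
{"name": "carry_out", "arguments": {
  "series": [
    {"travel":[0,0,0],"turn":0,"claw":85},
    {"travel":[0,0,0],"turn":0,"claw":85},
    {"travel":[0,0,0],"turn":0,"claw":85}
  ]
}}

```text
time_s: 3.85
ee_pos: [0.5141, 0.1829, 0.2313]
tcp_rot: [-0.451, 3.109, -0.0]
force: [-0.2, 0.0, -0.8]
width: 0.993
```

```bash
python3 a.py 3 wrist
python3 - <<'E'
import cv2
f=cv2.imread('pics/wrist3.png')[60:260,150:400]; cv2.imwrite('pics/w3c.png',cv2.resize(cv2.convertScaleAbs(f,alpha=2.2),None,fx=3,fy=3,interpolation=cv2.INTER_CUBIC))
E
```

```text
{'time_s': np.float64(3.85), 'joint_positions': array([ 0.232,  0.382,  1.542, -0.   ,  1.217, -1.626]), 'dq': array([ 0.004,  0.002, -0.   ,  0.002,  0.   , -0.   ]), 'effort': array([ 3.1000e-02, -7.5380e+01, -3.6183e+01, -2.0000e-03,  1.0000e-03,
        1.0000e-03]), 'ee_pos': array([0.514, 0.183, 0.231]), 'tcp_rot': array([-0.451,  3.109, -0.   ]), 'force': array([-0.192,  0.036, -0.836]), 'ft_torque': array([-0.007, -0.019,  0.006]), 'width': np.float64(0.993)}
wrist [[-0.284, 0.917, 0.279, 0.443], [0.959, 0.272, 0.082, 0.162], [-0.001, 0.291, -0.957, 0.374], [0.0, 0.0, 0.0, 1.0]]
stud_grip tip 0.6 257.0 184.4 [0.519  0.1842 0.109 ]
stud_grip reg 0.56 [256.8 181.1  31.2  59.1]
drive_box tip 0.81 161.9 155.8 [ 0.5485  0.0769 -0.    ]
drive_box reg 0.7 [164.3 162.  328.6 154.6]
```

View pics/w3c.png

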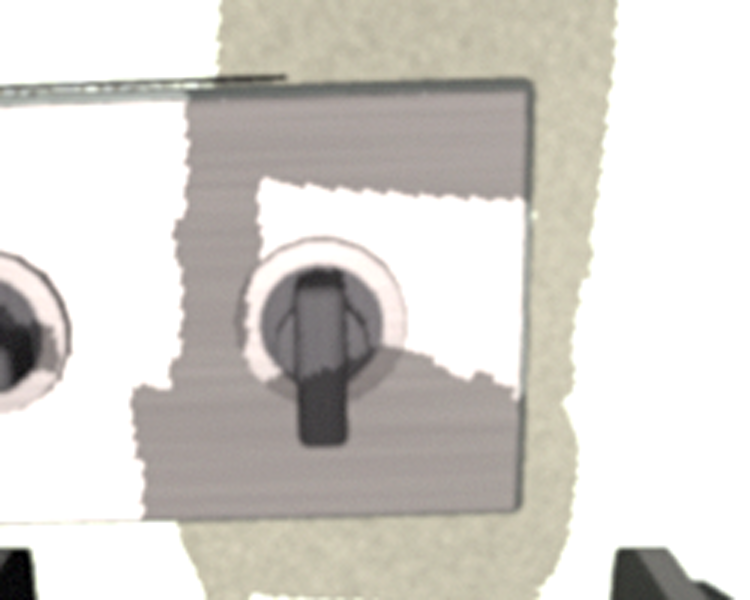

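Run:
```python
from h import *
c=manip.camera('wrist')
g=lambda u,v,z:atz(c,150+u/3,60+v/3,z)
a=g(322,286,.12);b=g(323,442,.12);s=g(323,321,.068)
print(a.round(4),b.round(4),((a+b)/2).round(4),np.linalg.norm(a-b),np.degrees(np.arctan2(*(a-b)[1::-1])))
print('seat',s.round(4),'width',np.linalg.norm(g(242,321,.066)-g(405,321,.066)))
p,q=g(0,98,.06),g(530,82,.06);r=g(0,520,.06);t=g(518,510,.06)
for x,y in[(p,q),(r,t),(q,t)]: print('edge',x.round(4),y.round(4),np.degrees(np.arctan2(*(y-x)[1::-1])))
```

```text
[0.4928 0.1773 0.12  ] [0.5346 0.19   0.12  ] [0.5137 0.1836 0.12  ] 0.0437136451814566 -163.07853485137647
seat [0.5138 0.1838 0.068 ] width 0.05251762316762945
edge [0.476 0.068 0.06 ] [0.4249 0.2239 0.06  ] 108.13412977511864
edge [0.6169 0.0959 0.06  ] [0.5612 0.269  0.06  ] 107.85149888656356
edge [0.4249 0.2239 0.06  ] [0.5612 0.269  0.06  ] 18.323653890504815
```

Emit:
{"name": "carry_out", "arguments": {
  "series": [
    {"travel":[0,1,-30],"turn":0.01,"claw":85},
    {"travel":[0,1,-65],"turn":0.01,"claw":70},
    {"travel":[0,1,-100],"turn":0.01,"claw":60},
    {"travel":[0,1,-120],"turn":0.01,"claw":50},
    {"travel":[0,1,-130],"turn":0.01,"claw":45},
    {"travel":[0,1,-136],"turn":0.01,"claw":40},
    {"travel":[0,1,-136],"turn":0.01,"claw":40},
    {"travel":[0,1,-136],"turn":0.01,"claw":40},
    {"travel":[0,1,-136],"turn":0.01,"claw":40}
  ],
  "newtons": 50
}}

```text
time_s: 5.05
ee_pos: [0.5146, 0.1847, 0.0962]
tcp_rot: [-0.468, 3.105, 0.0]
force: [-0.7, 0.2, -0.1]
width: 0.471
```

```bash
python3 a.py 4 wrist side
```

```text
{'time_s': np.float64(5.05), 'joint_positions': array([ 0.235,  0.557,  1.686, -0.   ,  0.897, -1.635]), 'dq': array([ 0.001,  0.003,  0.003, -0.   , -0.002,  0.   ]), 'effort': array([-1.0000e-02, -8.0773e+01, -2.5657e+01, -0.0000e+00,  6.0000e-03,
       -0.0000e+00]), 'ee_pos': array([0.515, 0.185, 0.096]), 'tcp_rot': array([-0.468,  3.105,  0.   ]), 'force': array([-0.701,  0.193, -0.149]), 'ft_torque': array([0.036, 0.042, 0.006]), 'width': np.float64(0.471)}
wrist [[-0.295, 0.914, 0.279, 0.444], [0.956, 0.282, 0.085, 0.163], [-0.001, 0.292, -0.956, 0.238], [0.0, 0.0, 0.0, 1.0]]
stud_grip tip 0.85 250.6 261.4 [0.5159 0.1823 0.109 ]
stud_grip reg 0.81 [252.8 262.7  57.3 113.9]
drive_box tip 0.9 113.1 191.1 [0.5502 0.079  0.    ]
drive_box reg 0.92 [190.1 198.9 378.8 235.8]
side [[-0.828, -0.34, 0.447, 0.301], [-0.561, 0.49, -0.667, 0.412], [0.008, -0.803, -0.596, 0.503], [0.0, 0.0, 0.0, 1.0]]
stud_grip tip 0.94 222.2 294.7 [0.5107 0.1861 0.109 ]
stud_grip reg 0.74 [223.2 300.9  26.4  22.9]
drive_box tip 0.61 244.6 283.3 [0.5518 0.0819 0.    ]
drive_box reg 0.56 [234.1 289.  152.8 187.9]
```

View pics/wrist4.png

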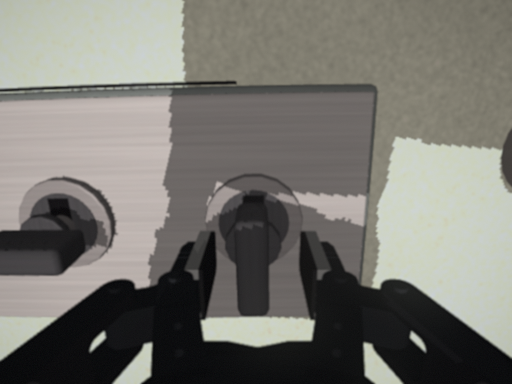

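View pics/side4.png

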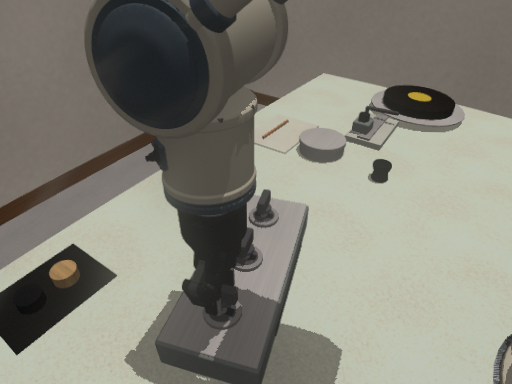

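The fingers straddle the wing, with inner faces at columns 214 and 301 and the wing centre at 253. I'll shift about 1.3 mm and close.

Emit:
{"name": "carry_out", "arguments": {
  "series": [
    {"travel":[0,-1.3,0],"turn":0,"claw":25},
    {"travel":[0,-1.3,0],"turn":0,"claw":18},
    {"travel":[0,-1.3,0],"turn":0,"claw":5},
    {"travel":[0,-1.3,0],"turn":0,"claw":5},
    {"travel":[0,-1.3,0],"turn":0,"claw":5},
    {"travel":[0,-1.3,0],"turn":0,"claw":5},
    {"travel":[0,-1.3,0],"turn":0,"claw":5}
  ],
  "newtons": 50
}}

```text
time_s: 6.25
ee_pos: [0.5142, 0.1828, 0.0954]
tcp_rot: [-0.468, 3.106, -0.001]
force: [0.4, -6.7, 3.9]
width: 0.152
```

```bash
python3 a.py 5 wrist
```

```text
{'time_s': np.float64(6.25), 'joint_positions': array([ 2.330e-01,  5.580e-01,  1.688e+00, -1.000e-03,  8.960e-01,
       -1.637e+00]), 'dq': array([ 0.001, -0.001, -0.001, -0.001,  0.001,  0.001]), 'effort': array([ 3.2650e+00, -7.9380e+01, -2.5012e+01,  1.5980e+00, -9.2000e-02,
        2.2000e-02]), 'ee_pos': array([0.514, 0.183, 0.095]), 'tcp_rot': array([-4.680e-01,  3.106e+00, -1.000e-03]), 'force': array([ 0.399, -6.694,  3.866]), 'ft_torque': array([-1.028, -0.236, -0.025]), 'width': np.float64(0.152)}
wrist [[-0.295, 0.914, 0.278, 0.443], [0.956, 0.283, 0.084, 0.161], [-0.002, 0.291, -0.957, 0.238], [0.0, 0.0, 0.0, 1.0]]
stud_grip tip 0.71 253.4 260.9 [0.5146 0.1814 0.109 ]
stud_grip reg 0.61 [257.4 262.5  43.5 112.1]
drive_box tip 0.93 113.6 190.9 [0.5492 0.0776 0.    ]
drive_box reg 0.98 [190.5 202.3 380.9 238.5]
```

View pics/wrist5.png

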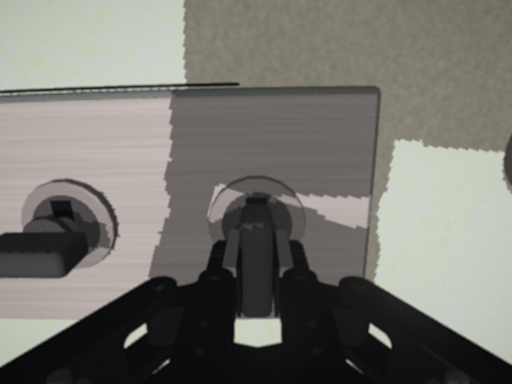

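Emit:
{"name": "carry_out", "arguments": {
  "series": [
    {"travel":[0,-0.5,-2],"turn":0,"claw":5},
    {"travel":[0,-0.5,-4],"turn":0,"claw":5},
    {"travel":[0,-0.5,-6],"turn":0,"claw":5},
    {"travel":[0,-0.5,-8],"turn":0,"claw":5},
    {"travel":[0,-0.5,-10],"turn":0,"claw":5},
    {"travel":[0,-0.5,-11],"turn":0,"claw":5},
    {"travel":[0,-0.5,-12],"turn":0,"claw":5},
    {"travel":[0,-0.5,-12],"turn":0,"claw":5},
    {"travel":[0,-0.5,-12],"turn":0,"claw":5}
  ]
}}

```text
time_s: 7.4
ee_pos: [0.5143, 0.1827, 0.0834]
tcp_rot: [-0.468, 3.106, -0.0]
force: [0.5, -4.1, 8.2]
width: 0.155
```

Emit:
{"name": "carry_out", "arguments": {
  "series": [
    {"travel":[0,0,-0.5],"turn":0,"claw":5},
    {"travel":[0,0,-1],"turn":0,"claw":5},
    {"travel":[0,0,-1.5],"turn":0,"claw":5},
    {"travel":[0,0,-2],"turn":0,"claw":5},
    {"travel":[0,0,-2],"turn":0,"claw":5},
    {"travel":[0,0,-2],"turn":0,"claw":5}
  ]
}}

```text
time_s: 8.0
ee_pos: [0.5144, 0.1827, 0.0823]
tcp_rot: [-0.468, 3.105, -0.0]
force: [-3.7, -5.6, 26.2]
width: 0.156
```

Emit:
{"name": "carry_out", "arguments": {
  "series": [
    {"travel":[0,0,0.5],"turn":-0.06,"claw":5},
    {"travel":[0,0,0.5],"turn":-0.16,"claw":5},
    {"travel":[0,0,0.5],"turn":-0.26,"claw":5},
    {"travel":[0,0,0.5],"turn":-0.36,"claw":5},
    {"travel":[0,0,0.5],"turn":-0.46,"claw":5},
    {"travel":[0,0,0.5],"turn":-0.5,"claw":5},
    {"travel":[0,0,0.5],"turn":-0.5,"claw":5}
  ]
}}

```text
time_s: 8.7
ee_pos: [0.5144, 0.183, 0.0824]
tcp_rot: [0.317, 3.124, 0.001]
force: [-1.2, -2.0, 18.1]
width: 0.155
```

```bash
python3 a.py 6 wrist
```

```text
{'time_s': np.float64(8.7), 'joint_positions': array([ 0.232,  0.578,  1.698,  0.   ,  0.865, -1.136]), 'dq': array([-0.   , -0.   ,  0.   , -0.   ,  0.   , -0.045]), 'effort': array([  0.665, -72.913, -22.099,   0.283,  -0.647,   1.256]), 'ee_pos': array([0.514, 0.183, 0.082]), 'tcp_rot': array([3.170e-01, 3.124e+00, 1.000e-03]), 'force': array([-1.241, -1.986, 18.075]), 'ft_torque': array([-0.19 ,  0.292,  0.001]), 'width': np.float64(0.155)}
wrist [[0.201, 0.937, 0.286, 0.442], [0.98, -0.192, -0.059, 0.198], [0.0, 0.292, -0.956, 0.225], [0.0, 0.0, 0.0, 1.0]]
stud_grip tip 0.9 257.9 263.0 [0.5079 0.1849 0.109 ]
stud_grip reg 0.6 [255.9 263.9  41.2 112.4]
drive_box tip 0.78 137.7 258.5 [0.5481 0.0813 0.    ]
```

View pics/wrist6.png

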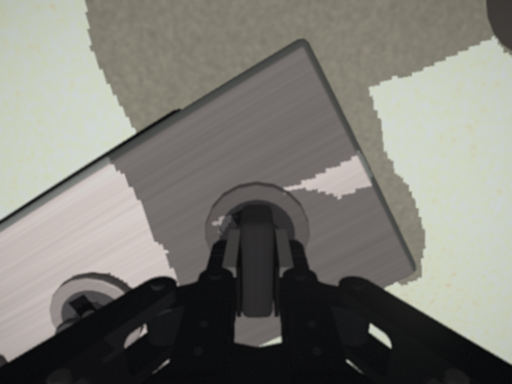

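The stud turns with the gripper: the wing stays upright between the pads while the box rotates in view. Continuing.

Emit:
{"name": "carry_out", "arguments": {
  "series": [
    {"travel":[0,0,0],"turn":-0.12,"claw":5},
    {"travel":[0,0,0],"turn":-0.24,"claw":5},
    {"travel":[0,0,0],"turn":-0.36,"claw":5},
    {"travel":[0,0,0],"turn":-0.48,"claw":5},
    {"travel":[0,0,0],"turn":-0.6,"claw":5},
    {"travel":[0,0,0],"turn":-0.72,"claw":5},
    {"travel":[0,0,0],"turn":-0.84,"claw":5},
    {"travel":[0,0,0],"turn":-0.94,"claw":5},
    {"travel":[0,0,0],"turn":-1.02,"claw":5},
    {"travel":[0,0,0],"turn":-1.05,"claw":5},
    {"travel":[0,0,0],"turn":-1.05,"claw":5},
    {"travel":[0,0,0],"turn":-1.05,"claw":5}
  ]
}}

```text
time_s: 10.15
ee_pos: [0.5151, 0.1833, 0.0825]
tcp_rot: [1.838, 2.546, 0.003]
force: [1.1, 0.9, 13.4]
width: 0.154
```

```bash
python3 a.py 7 wrist
```

```text
{'time_s': np.float64(10.15), 'joint_positions': array([ 0.232,  0.578,  1.697,  0.   ,  0.864, -0.088]), 'dq': array([ 0.002, -0.001,  0.   ,  0.001,  0.   , -0.002]), 'effort': array([-2.6100e-01, -7.4101e+01, -2.0533e+01, -1.9300e-01,  5.4900e-01,
        7.3000e-02]), 'ee_pos': array([0.515, 0.183, 0.082]), 'tcp_rot': array([1.838, 2.546, 0.003]), 'force': array([ 1.139,  0.91 , 13.424]), 'ft_torque': array([ 0.169, -0.267, -0.045]), 'width': np.float64(0.154)}
wrist [[0.949, 0.3, 0.094, 0.491], [0.315, -0.908, -0.275, 0.254], [0.003, 0.291, -0.957, 0.225], [0.0, 0.0, 0.0, 1.0]]
stud_grip tip 0.66 255.5 262.2 [0.5121 0.1901 0.109 ]
stud_grip reg 0.61 [257.4 263.7  41.2 114.1]
drive_box tip 0.73 256.4 320.0 [0.5493 0.0786 0.    ]
drive_box reg 0.71 [258.3 228.2 287.5 268.7]
drive_box reg 0.16 [256.9 260.   36.2 116.8]
```

View pics/wrist7.png

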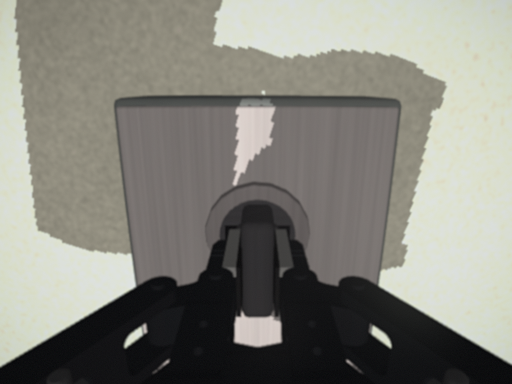

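About 88.8° turned with no stop torque yet. I'll turn a bit more until the stop shows.

Emit:
{"name": "carry_out", "arguments": {
  "series": [
    {"travel":[0,0,0],"turn":-0.02,"claw":5},
    {"travel":[0,0,0],"turn":-0.04,"claw":5},
    {"travel":[0,0,0],"turn":-0.05,"claw":5},
    {"travel":[0,0,0],"turn":-0.05,"claw":5},
    {"travel":[0,0,0],"turn":-0.05,"claw":5}
  ]
}}

```text
time_s: 10.9
ee_pos: [0.5151, 0.1832, 0.0825]
tcp_rot: [1.9, 2.5, 0.003]
force: [1.1, 0.2, 14.3]
width: 0.155
```

```bash
python3 -c "
from rig import manip
s=manip.sense();print(s['tcp_rot'],s['ft_torque'],s['force'])"
```

```text
[1.90031109 2.49965451 0.00316179] [ 0.0208314  -0.27168139  0.76904622] [ 1.13348516  0.16008541 14.26038427]
```

The stop torque is 0.77 N m, so the turn has reached its end. Now I release straight, check, then lift.

Emit:
{"name": "carry_out", "arguments": {
  "series": [
    {"travel":[0,0,0],"turn":0.01,"claw":5},
    {"travel":[0,0,0],"turn":0.01,"claw":20},
    {"travel":[0,0,0],"turn":0.01,"claw":30},
    {"travel":[0,0,0],"turn":0.01,"claw":45},
    {"travel":[0,0,0],"turn":0.01,"claw":45},
    {"travel":[0,0,0],"turn":0.01,"claw":45},
    {"travel":[0,0,0],"turn":0.01,"claw":45}
  ]
}}

```text
time_s: 11.6
ee_pos: [0.5139, 0.1828, 0.0817]
tcp_rot: [-1.89, -2.51, 0.0]
force: [-0.3, 0.3, -0.5]
width: 0.529
```

```bash
python3 a.py 8 wrist
```

```text
{'time_s': np.float64(11.6), 'joint_positions': array([ 0.232,  0.579,  1.699,  0.   ,  0.864, -0.048]), 'dq': array([ 0.002, -0.003, -0.002, -0.001, -0.   , -0.001]), 'effort': array([ 2.4000e-02, -8.1861e+01, -2.4409e+01,  4.0000e-03,  1.0000e-03,
        0.0000e+00]), 'ee_pos': array([0.514, 0.183, 0.082]), 'tcp_rot': array([-1.89, -2.51,  0.  ]), 'force': array([-0.299,  0.255, -0.516]), 'ft_torque': array([-0.012,  0.052,  0.026]), 'width': np.float64(0.529)}
wrist [[0.961, 0.264, 0.081, 0.493], [0.276, -0.919, -0.28, 0.254], [0.0, 0.291, -0.957, 0.224], [0.0, 0.0, 0.0, 1.0]]
stud_grip tip 0.75 258.8 271.5 [0.5136 0.1864 0.109 ]
stud_grip reg 0.6 [261.6 269.8  58.6 119.6]
drive_box tip 0.68 266.1 322.1 [0.5518 0.0775 0.    ]
drive_box reg 0.94 [257.1 236.6 287.1 292. ]
drive_box reg 0.25 [260.  269.5  58.9 119.4]
```

View pics/wrist8.png

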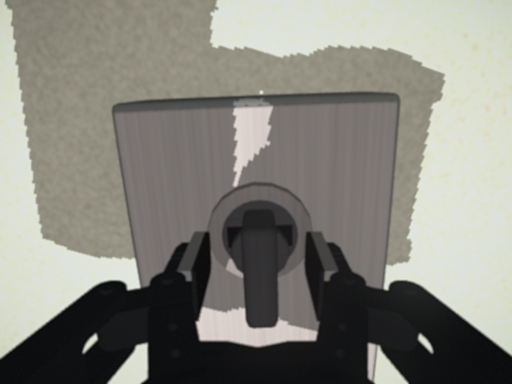

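The fingers are clear on both sides of the wing (columns 208 and 306, wing at 245–278). Lifting straight up, then clear of the cameras.

Emit:
{"name": "carry_out", "arguments": {
  "series": [
    {"travel":[0,0,15],"turn":0,"claw":45},
    {"travel":[0,0,40],"turn":0,"claw":45},
    {"travel":[0,0,75],"turn":0,"claw":45},
    {"travel":[0,0,115],"turn":0,"claw":60},
    {"travel":[0,0,150],"turn":0,"claw":85},
    {"travel":[0,-40,150],"turn":0,"claw":85},
    {"travel":[0,-80,150],"turn":0,"claw":85},
    {"travel":[0,-120,150],"turn":0,"claw":85},
    {"travel":[0,-160,150],"turn":0,"claw":85},
    {"travel":[0,-180,150],"turn":0,"claw":85},
    {"travel":[0,-180,150],"turn":0,"claw":85},
    {"travel":[0,-180,150],"turn":0,"claw":85}
  ]
}}

```text
time_s: 13.05
ee_pos: [0.5139, 0.0028, 0.2318]
tcp_rot: [-1.891, -2.508, -0.0]
force: [0.4, 0.2, 0.2]
width: 0.997
```

```bash
python3 a.py 9 wrist side scene
```

```text
{'time_s': np.float64(13.05), 'joint_positions': array([-0.111,  0.338,  1.615,  0.   ,  1.189, -0.39 ]), 'dq': array([0.025, 0.002, 0.001, 0.001, 0.   , 0.003]), 'effort': array([-2.5150e+00, -7.0171e+01, -3.5505e+01, -1.8000e-01, -3.1000e-02,
       -2.2100e-01]), 'ee_pos': array([0.514, 0.003, 0.232]), 'tcp_rot': array([-1.891, -2.508, -0.   ]), 'force': array([0.446, 0.236, 0.242]), 'ft_torque': array([0.014, 0.003, 0.027]), 'width': np.float64(0.997)}
wrist [[0.961, 0.263, 0.08, 0.494], [0.275, -0.92, -0.279, 0.074], [0.0, 0.291, -0.957, 0.374], [0.0, 0.0, 0.0, 1.0]]
side [[-0.828, -0.34, 0.447, 0.301], [-0.561, 0.49, -0.667, 0.412], [0.008, -0.803, -0.596, 0.503], [0.0, 0.0, 0.0, 1.0]]
stud_grip tip 0.85 218.9 294.6 [0.5144 0.1886 0.109 ]
stud_grip reg 0.92 [221.3 298.   18.4  34.6]
drive_box tip 0.83 246.3 280.1 [0.5536 0.0743 0.    ]
drive_box reg 0.62 [232.7 287.3 154.7 193.3]
scene [[-0.131, 0.862, -0.489, 0.919], [0.991, 0.117, -0.059, 0.02], [0.007, -0.493, -0.87, 0.676], [0.0, 0.0, 0.0, 1.0]]
stud_grip tip 0.89 386.6 159.0 [0.5205 0.1753 0.109 ]
stud_grip reg 0.78 [389.1 162.4  31.1  23.5]
drive_box tip 0.73 316.1 201.9 [0.5523 0.08   0.    ]
drive_box reg 0.63 [323.  197.  233.8 121.5]
```

View pics/wrist9.png

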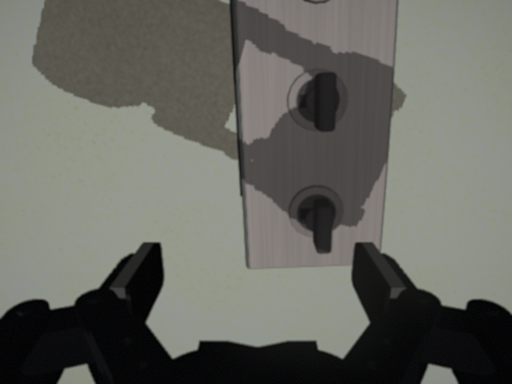

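View pics/side9.png

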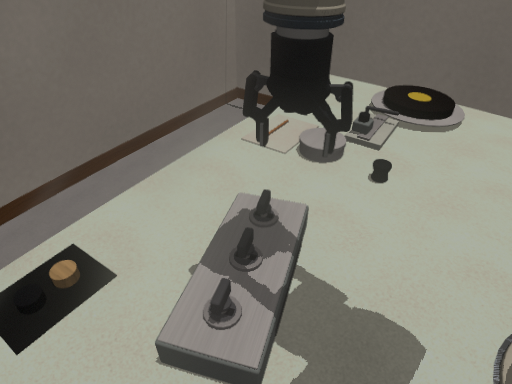

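View pics/scene9.png

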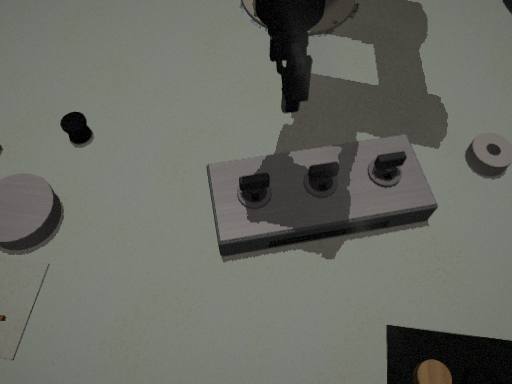

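All three wings now look aligned along the row. I'll zoom in to check the angle and height.

Run:
```python
import cv2
f=cv2.imread('pics/scene9.png')[140:215,230:420]; cv2.imwrite('pics/s9c.png',cv2.resize(cv2.convertScaleAbs(f,alpha=2.2),None,fx=4,fy=4,interpolation=cv2.INTER_CUBIC))
f=cv2.imread('pics/side9.png')[180:330,180:300]; cv2.imwrite('pics/d9c.png',cv2.resize(cv2.convertScaleAbs(f,alpha=2),None,fx=4,fy=4,interpolation=cv2.INTER_CUBIC))
```

```text
(no output)
```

View pics/s9c.png

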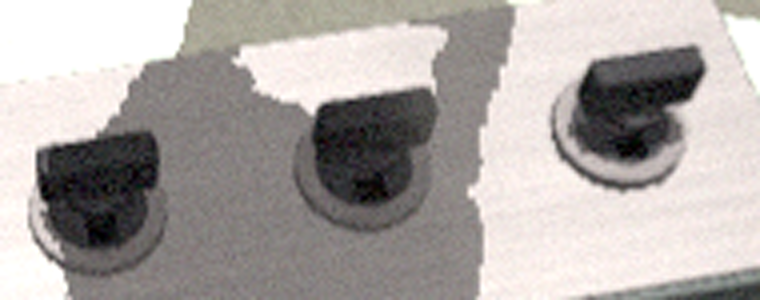

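View pics/d9c.png

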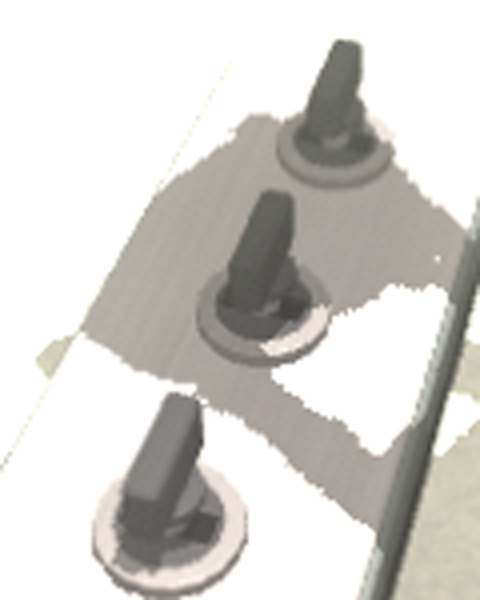

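Run:
```python
from h import *
a=manip.camera('scene');b=manip.camera('side')
S=lambda u,v:ray(a,230+u/4,140+v/4); D=lambda u,v:ray(b,180+u/4,180+v/4)
for n,s,d in [('ex-open',(645,65),(163,446)),('mid',(374,106),(262,226)),('right',(98,150),(333,76))]: print(n,tri([S(*s),D(*d)]).round(4))
A=[atz(b,180+u/4,180+v/4,.114) for u,v in [(144,496),(184,397)]]; d=A[0]-A[1]; print(np.degrees(np.arctan2(d[1],d[0])))
```

```text
ex-open [0.515  0.1829 0.1096]
mid [0.5497 0.078  0.111 ]
right [ 0.5827 -0.0241  0.1074]
110.5183848863929
```

```bash
python3 -c "
from rig import manip
print(manip.job_done())"
```

```text
the job is handed in; nothing more can be done
None
```

The open stud, the one at the +y end of the row, is pushed in, turned a quarter turn clockwise, locked and released. I handed the job in at about 13 s of the 32 s limit.

- **Push:** I gripped the wing and pushed it down to its hard stop, where the wrist force rose to about 26 N.
- **Turn:** Holding it in, I turned it clockwise until the end stop showed about 0.8 N m of torque. The tool had turned about 91.6° by then.
- **Release:** I opened the fingers, lifted straight up and moved the arm clear. The last force reading was about 0 N.

**Last checks:**
- The pictures show all three wings in line.
- The released stud's top measures about 0.110 m above the bench, and the other two 0.111 m and 0.107 m. The expected height is 0.112 m.
- The wing's direction from the side view came out as 110.5°, against a row direction of about 107–108°. I judged those few degrees to be pixel-reading error, because the wing edges look parallel in the scene view and the stop torque was felt.

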